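# Nest the omelette pans on one hook

## Robot

A 6-joint arm with a two-finger parallel gripper is mounted at the origin on the work surface. World frame = base frame: x ahead of the robot, y to its left, z up, the work surface at z = 0. Lengths are in mm, angles in rad, forces in N, time in s.
With the tool pointing down it reaches from about 300 to 775 mm from the base axis. Payload 14.6 kg.
Tool frame: the origin (TCP) lies between the finger pads; the fingertips stand 19 mm ahead of it and the grasp point (between the pads) is the TCP (manip.tcp_to_tips is the distance from the TCP to the fingertips, in mm); x points along the fingers, z is the direction in which the jaws open and shut, and the axes are right-handed (so a half turn about x gives the same grasp; the last joint's range is limited). The gripper opens to 94 mm and grips with 3 to 60 N. Pads are 16 mm wide; open, the fingers measure 119 mm over their backs; the gripper's body (75 mm by 177 mm) begins 78 mm behind the grasp point.
Start: joints at [-1.408, 0.3, 1.521, -0, 1.321, -0.067], TCP at [125.274, -535.533, 224.446] pointing down, gripper open.
Joint ranges: [-3.03, 3.03], [-0.79, 2.21], [0.23, 2.52], [-1.04, 4.18], [0, 3.07], [-2.55, 2.55]. Speed limits (rad/s): [2.22, 2.22, 2.57, 3.14, 3.14, 3.14].

## Interface

Orientations are given as [roll, pitch, yaw] about the fixed x, y, z axes, in that order (R = Rz(yaw) Ry(pitch) Rx(roll)).
In Python, from cell import manip gives the robot as it stands.
- The arm moves only by the tool jog_arm, never from a script. Its argument "moves" is a list that holds one entry, the list of rows, each a list of 6 numbers: the shift along the world's x, y, z in mm, then the turn, a rotation vector about the world's x, y, z in degrees. In form: [[[dx, dy, dz, wx, wy, wz], ...]]. A call has 1 to 5 rows; each row shifts and turns the pose as measured when the row begins; what a row does not reach is not made up. A row lasts 1/10 s, in which the tool goes at most 50 mm and 8.59 degrees, less where a joint would pass 70% of its speed; a pose out of reach is approached as far as the arm can. A call is refused whole if a number of a shift passes 50 or a number of a turn 8.59, either way. A call with a gripper value outside its range is refused whole. "gripper" is the opening, from -1 (shut) to 1 (fully open), set as the call begins (left out, the last holds). The fingers move at their own pace and stop on an object; "squeeze" is the grip in N (left out, the last holds). Time passes only in rows, so rows that do not move let the fingers close. It gives the time, the measured TCP pose, the force and the opening at its end, in the units of the state.
- manip.read_state(): the state, without advancing time (a new reading comes with each control period).
- manip.camera(name): name is "scene" or "top"; returns (picture, depth): 480x640x3 uint8, blue, green, red; 480x640 float32, mm along the optical axis (not along the pixel's ray), 0 where there is no reading.
- manip.camera_params(name): a dict with "fx", "fy", "cx", "cy" (pixels), "rvec" (rotation vector, rad) and "tvec" (3), from world to camera coordinates, as OpenCV has them. Camera axes: x right, y down, z forward; pixel columns grow to the right and rows downward; lengths in mm; the calibration is good to about 2 mm. A picture is of the moment at which its call begins. camera_params takes no time and is no camera call.
- manip.sign_off(): hands the job in, once; it reports no verdict.
The state is a dict: "clock": time; "joints": joint angles; "qd": joint speeds; "effort": joint torques, N m; "eef_pos": TCP position; "eef_rot": TCP orientation; "wrist_force": force on the tool from outside, world axes, zero at the start; "moment": the same for the moment, N m; "finger_gap": finger opening in mm.
Only numpy, scipy, OpenCV 4.12 (cv2) and the standard library are available. Lean on these libraries where they do the work, as an engineer would, in place of code of your own. Each camera call takes 0.05 s, during which the arm holds its last target. There are 200 camera calls.

## Task

The small omelette pan already hangs on the hook, bottom outwards. Hang the medium pan and then the large one over it the same way round, so that each caps the one before and the handles lie flat against each other. Ease each pan over the ball end, let it rest gently on the hook, slide it back and, by feel, push the whole stack up hard against the rubber stop: a firm push of about 10 newtons each time, never 20, before you let go; knock nothing and leave the cups and the bowl where they are.

Things in the scene. Friction and masses are not known exactly. Their poses are not given: they have to be found in the camera images.
- pan_small: small gold omelette pan, open box 80 wide (y) x 90 long (z) x 24 mm deep (x), 3 mm walls; flat steel handle 28 mm wide, 6 thick, straight up from its top end, back face flush with the open rim, top 223 mm above origin. Hangs 52 mm out from the post, leaning 2 degrees, bottom outwards; slides on the hook with 1-3 N. Origin: middle of the nose (lower end); z up the handle, -x out of the bottom, +x out of the open side
- pan_medium: medium gold omelette pan, open box 96 wide (y) x 108 long (z) x 30 mm deep (x), 3 mm walls; flat steel handle 34 mm wide, 6 thick, straight up from its top end, back face flush with the open rim, top 233 mm above origin. Stands on its nose in an outer slot of the rack, 0.18-0.28 kg; caps the small pan with 5 mm to spare. Origin: middle of the nose (lower end); z up the handle, -x out of the bottom, +x out of the open side
- pan_large: large gold omelette pan, open box 112 wide (y) x 126 long (z) x 36 mm deep (x), 3 mm walls; flat steel handle 40 mm wide, 6 thick, straight up from its top end, back face flush with the open rim, top 243 mm above origin. Stands on its nose in an outer slot of the rack, 0.24-0.38 kg; caps the medium pan with 5 mm to spare. Origin: middle of the nose (lower end); z up the handle, -x out of the bottom, +x out of the open side
- pan_small_eye (a point): hang point of the small pan, mid thickness of its handle, 206 mm above the pan's origin and 9 mm to +x: the hook's axis runs here when it hangs. A slot through the handle along x, 14 mm wide, 24 tall, its 90 degree peaked top 5 mm above this point. Axes as the pan's. Handle sides are parallel: grip across y.
- pan_medium_eye (a point): hang point of the medium pan, mid thickness of its handle, 216 mm above the pan's origin and 12 mm to +x: the hook's axis runs here when it hangs. A slot through the handle along x, 14 mm wide, 24 tall, its 90 degree peaked top 5 mm above this point. Axes as the pan's. Handle sides are parallel: grip across y. 6 mm from the small pan's when handles touch
- pan_large_eye (a point): hang point of the large pan, mid thickness of its handle, 226 mm above the pan's origin and 15 mm to +x: the hook's axis runs here when it hangs. A slot through the handle along x, 14 mm wide, 24 tall, its 90 degree peaked top 5 mm above this point. Axes as the pan's. Handle sides are parallel: grip across y. 6 mm from the medium pan's when handles touch
- stand: hook stand, fixed: foot plate 130 x 120 x 10 mm, its centre 45 mm behind the origin; square post 20 x 20 mm, 296 mm tall, hook near its top. Origin on the counter below the post's front face; -x is the way the hook points, roughly to the robot. Pans hang with their axes parallel to these
- hook_root (a point): hook's axis at the post's front face, 270 mm up; axes as the stand's. The rubber stop sits on the hook in front: 20 mm wide, from 9 above to 51 mm below the hook's axis, thumb screw on top. It is clamped with its face anywhere 14 to 38 mm out from the post, not measured: feel for it. The clamp does not slip; the rubber gives 1 mm per 8 N
- hook_tip (a point): centre of the ball (10 mm across) at the hook's free end. The hook is a straight steel bar 7 mm thick, 92 mm long, rising 10 degrees from hook_root to here. Axes as the stand's
- rack: fixed pan rack: black tray 190 x 136 x 6 mm with four wire hoops (58 mm high, 120 mm long in y, 50 mm apart in x) making three slots along x; the two pans stand in the outer slots, bottoms facing -x. Origin under the tray's centre. Lift a pan 60 mm or more to clear the hoops
- tea_cup: white tea cup, 68 mm across, 70 mm tall, a bystander; origin at the centre of its underside
- black_cup: black tea cup, 68 mm across, 72 mm tall, a bystander; origin at the centre of its underside
- rice_bowl: blue rice bowl, 104 mm across, 50 mm tall, a bystander; origin at the centre of its underside
Mind the look-alikes: they are no part of the job. What is shaped like the pan_large but red is not meant. What is shaped like the pan_medium but purple is not meant.

How it is judged:
By the outcome, as a careful person would: the job done as asked, in the order asked, and still so for the second after the job is handed in, with the robot touching nothing.
It also fails if it takes over 67 s, if anything falls off the work surface, if the arm or the gripper's body presses on something with over 40 N, if the wrist force passes 120 N, or if a joint passes its speed limit or range.

## Working session

There is one attempt and no reset: what is moved stays moved. The work goes in short steps, Python scripts to look and compute and a tool call to move; the robot and the scene stay as the last step left them, time stands still between calls to the robot, and variables do not carry over. Pictures are saved under pics/ and viewed, about 8 in all and at most 12, crops included, and the job is handed in when it is done.

Besides the shell and the picture viewer there is one more tool, called by a JSON object that holds its "api" and its "payload", one argument or row to a line. jog_arm: Moves the arm, as the interface text tells. Its arguments: {"type":"object","properties":{"moves":{"type":"array","items":{"type":"array","items":{"type":"array","items":{"type":"number"}}}},"gripper":{"type":"number"},"squeeze":{"type":"number"}},"required":["moves"]}

```bash
mkdir -p pics; cat > h.py <<'E'
import numpy as np, cv2
from cell import manip
def snap(n):
    im,d=manip.camera(n); np.savez('last_%s.npz'%n,im=im,d=d); return im,d
def load(n):
    z=np.load('last_%s.npz'%n); return z['im'],z['d']
def cam(n):
    p=manip.camera_params(n); R=cv2.Rodrigues(np.array(p['rvec'],float))[0]; return p,R,np.array(p['tvec'],float).ravel()
def world(n,d):
    p,R,t=cam(n); v,u=np.mgrid[:480,:640]
    c=np.stack([(u-p['cx'])/p['fx']*d,(v-p['cy'])/p['fy']*d,d],-1)
    w=(c-t)@R; w[d==0]=np.nan; return w
def proj(n,X):
    p,R,t=cam(n); c=np.atleast_2d(X)@R.T+t; return np.c_[c[:,0]/c[:,2]*p['fx']+p['cx'],c[:,1]/c[:,2]*p['fy']+p['cy']]
E
python3 - <<'E'
from h import *
for n in('scene','top'):
    im,d=snap(n); cv2.imwrite('pics/%s0.png'%n,im); p,R,t=cam(n); print(n,p['fx'],-R.T@t,R[2],(d>0).mean())
print(manip.read_state())
E
```

```text
scene 547.4999767305027 [1114.05826026  616.81356174  913.18601576] [-0.47503444 -0.61881853 -0.62562442] 0.9943196614583333
top 604.7668256274738 [ 386.15845066  -92.63176301 1669.34091769] [ 0.11330783  0.01628214 -0.99342651] 0.996064453125
{'clock': 0.1, 'joints': array([-1.40756786e+00,  3.00393100e-01,  1.52150353e+00, -2.49286674e-07,
        1.32066585e+00, -6.66023960e-02]), 'qd': array([ 1.10439450e-03, -1.19839137e-03, -3.33660032e-03,  9.81605851e-04,
        1.25069847e-04, -8.14032002e-05]), 'effort': array([ 1.38827159e-03, -5.32641864e+01, -3.53285336e+01,  7.09580909e-02,
        2.34950980e-02, -5.44933255e-05]), 'eef_pos': array([ 125.2600124 , -535.33924976,  223.96190224]), 'eef_rot': array([3.07523924, 1.5698265 , 1.73427384]), 'wrist_force': array([ 0.50960388, -0.66995412, -0.37161179]), 'moment': array([ 0.03520119, -0.01604637, -0.01844741]), 'finger_gap': 93.82672739479594}
```

View pics/scene0.png

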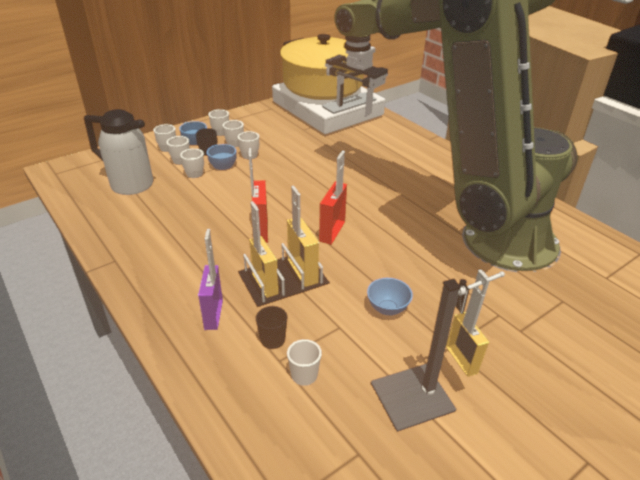

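View pics/top0.png

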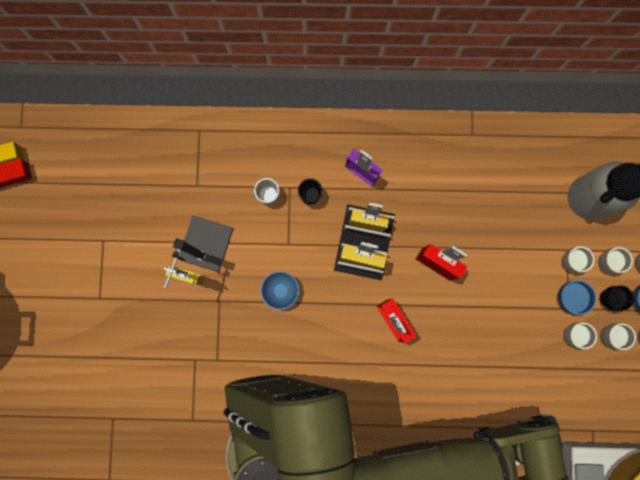

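```bash
python3 - <<'E'
from h import *
im,d=load('scene'); t,td=load('top')
a=cv2.resize(im[170:310,200:340],None,fx=4,fy=4,interpolation=3)[:, :]
b=cv2.resize(im[255:425,365:515],None,fx=3.3,fy=3.3,interpolation=3)
c=cv2.resize(t[190:290,325:405],None,fx=4,fy=4,interpolation=3); e=cv2.resize(t[205:300,155:245],None,fx=4,fy=4,interpolation=3)
H=600
def pad(x,w,h): o=np.zeros((h,w,3),np.uint8); o[:min(h,x.shape[0]),:min(w,x.shape[1])]=x[:h,:w]; return o
cv2.imwrite('pics/c1.png',np.hstack([pad(a,400,560)[:, :],pad(c,330,560)]))
cv2.imwrite('pics/c2.png',np.hstack([pad(b,440,560),pad(e,360,560)]))
W=world('top',td); S=world('scene',d)
for nm,(u,v) in dict(slotfar=(370,218),slotnear=(363,258),bowl=(280,291),tea=(267,190),blk=(310,190),ballapprox=(168,282)).items(): print(nm,W[v,u].round(0))
hsv=cv2.cvtColor(im,cv2.COLOR_BGR2HSV); th=cv2.cvtColor(t,cv2.COLOR_BGR2HSV)
# gold points
for n,h,w in(('scene',hsv,S),('top',th,W)):
    g=(h[...,0]>18)&(h[...,0]<32)&(h[...,1]>150)&(h[...,2]>90)&(w[...,2]>15)&(w[...,2]<300)
    nl,lab,st,ce=cv2.connectedComponentsWithStats(g.astype(np.uint8))
    for i in range(1,nl):
        if st[i,4]>60:
            P=w[lab==i]; print(n,ce[i].round(),st[i,4],'med',np.nanmedian(P,0).round(),'lo',np.nanpercentile(P,3,axis=0).round(),'hi',np.nanpercentile(P,97,axis=0).round())
# top points high above
for nm,box in dict(rack=(190,290,325,405),stand=(205,300,155,245)).items():
    v0,v1,u0,u1=box; P=W[v0:v1,u0:u1].reshape(-1,3); 
    for lo,hi in((200,320),):
        Q=P[(P[:,2]>lo)&(P[:,2]<hi)]; Q=Q[np.argsort(Q[:,0])]; print(nm,len(Q)); print(Q.round(0)[::max(1,len(Q)//40)].tolist())
E
```

```text
slotfar [ 629. -240.  118.]
slotnear [ 523. -222.  133.]
bowl [439.  -6.   2.]
tea [721.  39.   1.]
blk [723. -82.   4.]
ballapprox [457. 304.   5.]
scene [301.  65.] 81 med [  62. -904.  209.] lo [   12. -1005.   196.] hi [  81. -843.  216.]
scene [307.  80.] 253 med [  53. -885.  161.] lo [  18. -937.  123.] hi [  71. -845.  191.]
scene [311. 263.] 383 med [ 547. -169.   73.] lo [ 532. -174.   20.] hi [ 562. -165.  123.]
scene [271. 277.] 295 med [ 643. -193.   62.] lo [ 631. -196.   18.] hi [ 657. -188.  106.]
scene [468. 356.] 473 med [481. 268.  92.] lo [464. 195.  73.] hi [497. 274. 154.]
top [  7. 152.] 288 med [804. 756.  48.] lo [781. 735.  38.] hi [831. 777.  54.]
top [368. 220.] 349 med [ 624. -233.  112.] lo [ 611. -282.   85.] hi [ 647. -191.  120.]
top [362. 257.] 515 med [ 524. -216.  131.] lo [ 506. -273.   92.] hi [ 553. -169.  137.]
top [191. 276.] 141 med [465. 209. 159.] lo [452. 193.  72.] hi [490. 253. 169.]
rack 165
[[539.0, -244.0, 207.0], [540.0, -242.0, 227.0], [540.0, -238.0, 224.0], [540.0, -236.0, 217.0], [542.0, -230.0, 203.0], [542.0, -240.0, 249.0], [5
[... 1115 characters left out ...]
0, 296.0], [476.0, 236.0, 298.0], [478.0, 232.0, 276.0], [480.0, 231.0, 279.0], [487.0, 228.0, 283.0], [494.0, 227.0, 280.0], [501.0, 216.0, 256.0], [503.0, 222.0, 281.0], [505.0, 226.0, 284.0], [506.0, 214.0, 278.0], [509.0, 224.0, 295.0], [511.0, 226.0, 297.0], [514.0, 228.0, 291.0], [518.0, 222.0, 297.0], [522.0, 212.0, 257.0], [523.0, 209.0, 295.0], [525.0, 209.0, 281.0], [525.0, 209.0, 273.0], [527.0, 210.0, 300.0], [528.0, 209.0, 294.0], [530.0, 208.0, 234.0], [530.0, 217.0, 290.0], [532.0, 216.0, 296.0], [533.0, 207.0, 270.0], [534.0, 204.0, 299.0], [536.0, 207.0, 263.0], [537.0, 219.0, 294.0], [539.0, 205.0, 281.0], [539.0, 207.0, 297.0], [541.0, 222.0, 299.0], [543.0, 220.0, 298.0]]
```

View pics/c1.png

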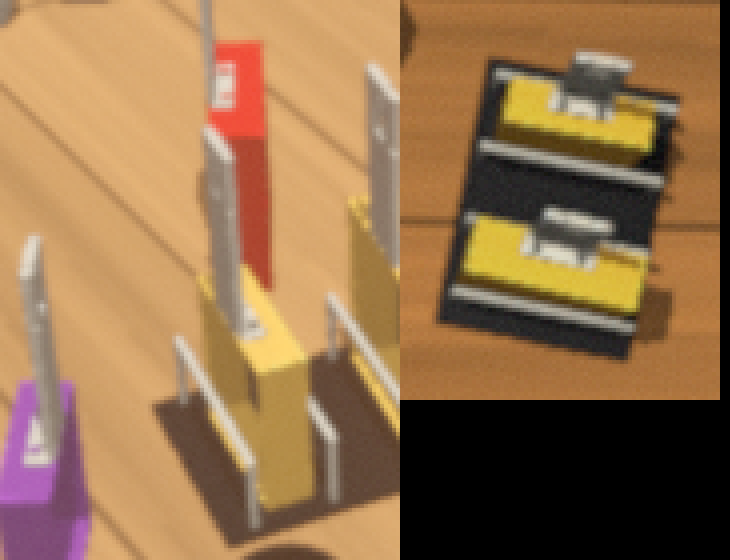

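View pics/c2.png

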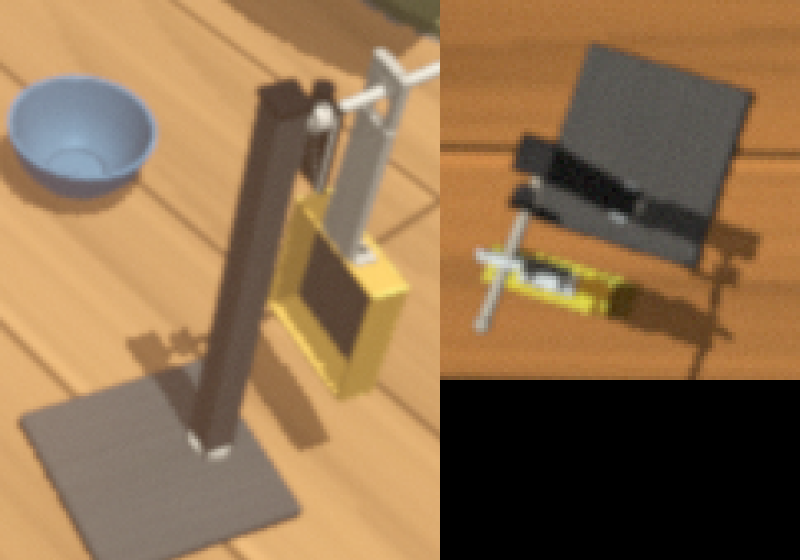

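```bash
cat > fit.py <<'E'
from h import *
from scipy.optimize import least_squares
def plate(n,box,z,vmax,corner=False):
    im,d=load(n); w=world(n,d); v0,v1,u0,u1=box
    m=(im.max(2)<vmax)&(abs(w[...,2]-z)<8); k=np.zeros_like(m); k[v0:v1,u0:u1]=1; m&=k
    m=cv2.morphologyEx(m.astype(np.uint8),cv2.MORPH_OPEN,np.ones((2,2)))
    p,R,t=cam(n); v,u=np.nonzero(m); r=np.c_[(u-p['cx'])/p['fx'],(v-p['cy'])/p['fy'],np.ones(len(u))]@R; C=-R.T@t
    P=C+r*((z-C[2])/r[:,2])[:,None]
    return P[:,:2]
for n,nm,box,z,vm in(('scene','foot',(355,430,365,460),10,110),('top','foot',(205,285,165,240),10,110),('scene','tray',(245,310,235,332),6,75),('top','tray',(200,285,330,400),6,75)):
    P=plate(n,box,z,vm); print(n,nm,len(P),cv2.minAreaRect(P.astype(np.float32)))
# handles / hook clouds
for nm,lo,hi in(('med',(620,-280,135),(665,-190,260)),('large',(525,-280,155),(570,-185,265)),('small',(440,190,170),(500,270,310))):
    for n in('scene','top'):
        im,d=load(n); w=world(n,d); m=np.all((w>lo)&(w<hi),-1)&(im.max(2)>0); P=w[m]
        if len(P)<15: continue
        c=np.median(P,0); e,V=np.linalg.eigh(np.cov(P.T)); print(nm,n,len(P),'med',c.round(1),'pct',np.percentile(P,[2,98],axis=0).round(0).tolist(),'eig',np.sqrt(e).round(1),V[:,2].round(3),V[:,0].round(3))
E
python3 fit.py; python3 -c "
from h import *
from scipy.spatial.transform import Rotation as R
s=manip.read_state(); print(R.from_euler('xyz',s['eef_rot']).as_matrix().round(3))"
```

```text
scene foot 105 ((525.486083984375, 183.85765075683594), (36.821773529052734, 17.864398956298828), 72.98495483398438)
top foot 1600 ((547.5819091796875, 206.4703369140625), (118.88562774658203, 160.47518920898438), 72.81649017333984)
scene tray 0 ((0.0, 0.0), (0.0, 0.0), 0.0)
top tray 1004 ((576.8360595703125, -239.12594604492188), (135.125244140625, 186.2005157470703), 79.43626403808594)
med scene 297 med [ 648.9 -234.1  192.1] pct [[644.0, -257.0, 137.0], [653.0, -222.0, 239.0]] eig [ 1.7 11.4 31.9] [-0.015 -0.033  0.999] [ 0.993 -0.118  0.011]
med top 147 med [ 641.5 -239.2  201.2] pct [[637.0, -256.0, 136.0], [647.0, -224.0, 242.0]] eig [ 1.5 10.2 34.5] [ 0.022 -0.006  1.   ] [ 0.983 -0.182 -0.022]
large scene 313 med [ 551.8 -221.1  206.4] pct [[546.0, -245.0, 157.0], [556.0, -205.0, 249.0]] eig [ 1.7 12.9 29. ] [-0.022 -0.068  0.997] [ 0.985 -0.171  0.01 ]
large top 127 med [ 544.3 -224.5  222.4] pct [[539.0, -244.0, 157.0], [551.0, -206.0, 253.0]] eig [ 1.5 12.1 31.5] [ 0.028 -0.016  0.999] [ 0.976 -0.216 -0.031]
small scene 832 med [481.2 234.9 243.9] pct [[444.0, 219.0, 173.0], [492.0, 246.0, 295.0]] eig [ 8.2  8.6 38.8] [-0.1    0.027  0.995] [-0.651 -0.758 -0.045]
small top 159 med [472.6 231.2 282.3] pct [[443.0, 219.0, 175.0], [497.0, 245.0, 298.0]] eig [ 6.7 13.4 35. ] [-0.075  0.129  0.989] [ 0.242  0.964 -0.108]
[[-0.     0.974  0.228]
 [ 0.001  0.228 -0.974]
 [-1.     0.    -0.001]]
```

```bash
cat > hook.py <<'E'
from h import *
from scipy.optimize import least_squares
def bright(n,a,b,tlo,thi,r=4):
    im,_=load(n); g=im.min(2).astype(float); a,b=np.array(a,float),np.array(b,float); L=np.linalg.norm(b-a); e=(b-a)/L; q=np.array([-e[1],e[0]]); out=[]
    for s in np.arange(tlo*L,thi*L,1.):
        o=np.arange(-r,r+.01,.25); P=a+e*s+o[:,None]*q
        I=cv2.remap(g.astype(np.float32),P[:,0].astype(np.float32)[None],P[:,1].astype(np.float32)[None],1)[0]
        w=np.clip(I-I.min()-.5*np.ptp(I),0,None)
        if np.ptp(I)>50: out.append(a+e*s+q*(w@o/w.sum()))
    return np.array(out)
T=bright('top',(165.5,286.3),(179.2,251.2),.08,.4); S=bright('scene',(503,274),(465,290),.08,.5)
print(len(T),len(S))
def line(x,yaw):  # x: tip x,y,z
    e=np.array([-np.cos(yaw)*np.cos(.1745),-np.sin(yaw)*np.cos(.1745),np.sin(.1745)]); return x,x-e*60
def res(p,bias=True):
    a,b=line(p[:3],p[3]); r=[]
    for n,Q in(('top',T),('scene',S)):
        A,B=proj(n,[a,b]); e=(B-A)/np.linalg.norm(B-A); r+=list((Q-A)@np.array([-e[1],e[0]]))
    return np.r_[r,(p[2]-286)*.3,(p[0]-435)*.001]
f=least_squares(res,[433,243,286,-.3]); p=f.x; print('tip(x free)',p,np.degrees(p[3]),'rms',np.sqrt(np.mean(f.fun**2)))
y=np.array([-np.sin(p[3]),np.cos(p[3])]); print('lateral',p[:2]@y)
im,_=load('top'); im2,_=load('scene')
c=cv2.resize(im[235:300,155:205],None,fx=8,fy=8,interpolation=3); e=cv2.resize(im2[260:320,445:515],None,fx=5.7,fy=5.7,interpolation=3)
o=np.zeros((520,800,3),np.uint8); o[:520,:400]=c[:520,:400]; o[:e.shape[0],400:400+e.shape[1]]=e[:, :400]; cv2.imwrite('pics/hook.png',o)
E
python3 hook.py
```

```text
13 15
tip(x free) [ 4.39945424e+02  2.43492376e+02  2.86000295e+02 -3.26028474e-01] -18.680055575251213 rms 0.22242678973794802
lateral 371.572792162836
```

View pics/hook.png

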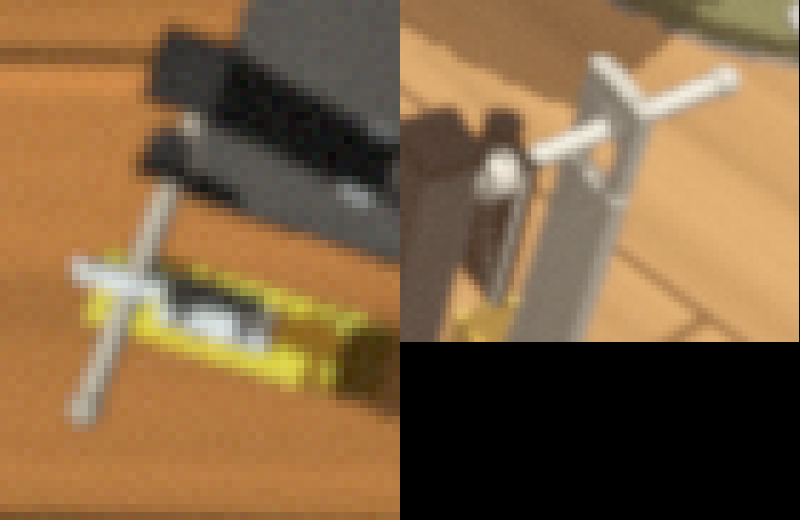

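```bash
python3 - <<'E'
from h import *
def ray(n,u,v,z):
    p,R,t=cam(n); C=-R.T@t; r=np.array([(u-p['cx'])/p['fx'],(v-p['cy'])/p['fy'],1])@R; return C+r*(z-C[2])/r[2]
a=ray('top',164.8,285.6,286); b=ray('scene',502.4,273.0,286); print('ball',a,b)
# hook far points in top, guess 45mm out => z 278 ; and behind pan 40 out
c=ray('top',(168+.5)/8-.5+155,(185+.5)/8-.5+235,276.5); print('hook inner top',c, np.degrees(np.arctan2(-(a-c)[1],-(a-c)[0])))
c=ray('scene',(535-400)/5.7-.4+445,158/5.7-.4+260,277); print('hook inner scene',c,np.degrees(np.arctan2(-(b-c)[1],-(b-c)[0])))
# foot corners at z=10 in top crop c2 (scale4, origin 440,0 ->155,205)
F=[(592,44),(752,94),(697,267)]
P=np.array([ray('top',(x-440+.5)/4-.5+155,(y+.5)/4-.5+205,10) for x,y in F]); print('foot',P.round(1)); e=P[1]-P[0]; print('y-edge',np.linalg.norm(e),np.degrees(np.arctan2(e[0],-e[1]))); e=P[2]-P[1]; print(np.linalg.norm(e),np.degrees(np.arctan2(-e[1],-e[0])))
# tray
F=[(490,58),(680,97),(627,358),(438,322)]
P=np.array([ray('top',(x-400+.5)/4-.5+325,(y+.5)/4-.5+190,6) for x,y in F]); print('tray',P.round(1),P.mean(0))
for i in range(4): e=P[(i+1)%4]-P[i]; print(np.linalg.norm(e),np.degrees(np.arctan2(e[1],e[0])))
E
```

```text
ball [436.74627664 244.0028167  286.        ] [437.32503607 243.54183109 286.        ]
hook inner top [502.17600423 224.39588546 276.5       ] -16.681578653747295
hook inner scene [504.22286831 227.70371607 277.        ] -13.319577388179962
foot [[642.7 242.8  10. ]
 [609.9 130.1  10. ]
 [489.1 163.8  10. ]]
y-edge 117.40720904662385 -16.240983278952072
125.4140359733541 -15.567217762951739
tray [[ 684.3 -186.4    6. ]
 [ 659.5 -318.6    6. ]
 [ 477.5 -283.2    6. ]
 [ 499.5 -153.2    6. ]] [ 580.21010284 -235.32506174    6.        ]
134.47669873415524 -100.65557597571608
185.34304076629758 168.9895954997237
131.80547407222392 80.39860156980812
187.77078374359735 -10.183913066025703
```

{"api": "jog_arm", "payload": {
  "moves": [
    [[20,0,45,0,0,-6],[40,20,45,0,0,-6],[42,24,0,0,0,-6],[42,24,0,0,0,-5.8],[42,24,0,0,0,0]]
  ],
  "gripper": 0.0
}}

```text
clock: 0.6
eef_pos: [305.8, -444.7, 308.3]
eef_rot: [2.915, 1.564, 1.133]
wrist_force: [1.1, -1.1, -0.7]
finger_gap: 57.2
```

{"api": "jog_arm", "payload": {
  "moves": [
    [[42,24,0,0,0,0],[42,24,0,0,0,0],[42,24,0,0,0,0],[42,24,0,0,0,0],[42,24,0,0,0,0]]
  ]
}}

```text
clock: 1.1
eef_pos: [522.0, -318.4, 307.5]
eef_rot: [3.12, 1.564, 1.337]
wrist_force: [0.7, -1.8, 0.3]
finger_gap: 47.0
```

{"api": "jog_arm", "payload": {
  "moves": [
    [[41,26,0,0,0,0],[41,26,0,0,0,0],[41,27,0,0,0,0],[0,0,0,0,0,0]]
  ],
  "gripper": 0.25
}}

```text
clock: 1.5
eef_pos: [650.7, -232.2, 303.7]
eef_rot: [-2.648, 1.561, 1.857]
wrist_force: [0.1, -0.8, -0.2]
finger_gap: 58.7
```

```bash
cat > st.py <<'E'
from h import *
from scipy.spatial.transform import Rotation as Ro
def st():
    s=manip.read_state(); M=Ro.from_euler('xyz',s['eef_rot']).as_matrix(); z=M[:,2]*(1 if M[1,2]>0 else -1)
    # rotation vector (deg) to upright tool with jaw yaw
    print('t',s['clock'],'pos',s['eef_pos'].round(1),'yaw %.1f'%np.degrees(np.arctan2(-z[0],z[1])),'xdir',M[:,0].round(3),'zz %.3f'%z[2],'F',s['wrist_force'].round(1),'gap %.1f'%s['finger_gap'],'q',s['joints'].round(2))
    return s,M
def fix(M,yaw):
    y=np.radians(yaw); z=np.array([-np.sin(y),np.cos(y),0]); z*=np.sign(z@M[:,2]); x=np.array([0,0,-1.]); T=np.c_[x,np.cross(z,x),z]
    print('turn',np.degrees(Ro.from_matrix(T@M.T).as_rotvec()).round(2))
if __name__=='__main__':
    import sys; s,M=st(); fix(M,float(sys.argv[1]))
E
python3 st.py -10.5; python3 - <<'E'
from h import *
im,d=snap('scene'); t,td=snap('top')
a=cv2.resize(im[180:320,215:335],None,fx=4,fy=4,interpolation=3); cv2.imwrite('pics/ab.png',a)
E
```

```text
t 1.5 pos [ 650.7 -232.2  303.7] yaw -11.9 xdir [-0.003  0.009 -1.   ] zz 0.009 F [ 0.1 -0.8 -0.2] gap 58.7 q [-0.4   0.61  0.9   0.01  1.64  1.38]
turn [-0.53 -0.16  1.4 ]
```

View pics/ab.png

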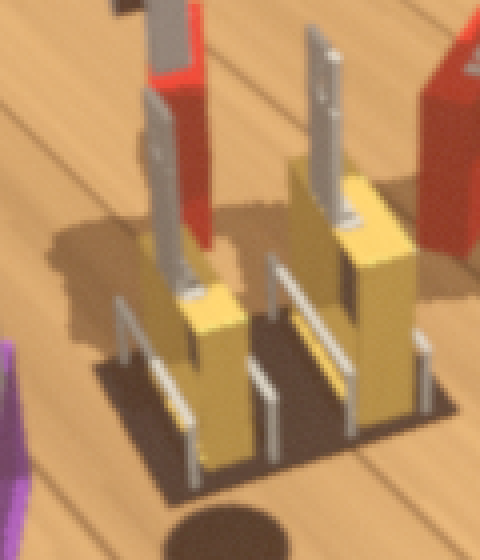

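{"api": "jog_arm", "payload": {
  "moves": [
    [[-5.5,-7.5,0,-0.5,-0.2,1.4],[0,0,-30,0,0,0],[0,0,-30,0,0,0],[0,0,-27,0,0,0],[0,0,0,0,0,0]]
  ]
}}

```text
clock: 2.1
eef_pos: [636.8, -249.3, 218.1]
eef_rot: [1.078, 1.566, -0.686]
wrist_force: [0.2, -0.0, -0.5]
finger_gap: 58.6
```

{"api": "jog_arm", "payload": {
  "moves": [
    [[0,0,0,0,0,0],[0,0,0,0,0,0],[0,0,0,0,0,0],[0,0,0,0,0,0]]
  ],
  "gripper": -1,
  "squeeze": 25
}}

```text
clock: 2.5
eef_pos: [636.2, -251.8, 224.0]
eef_rot: [1.208, 1.56, -0.559]
wrist_force: [-0.2, 0.9, -2.3]
finger_gap: 33.7
```

```bash
python3 st.py -10.5
```

```text
t 2.5 pos [ 636.2 -251.8  224. ] yaw -11.2 xdir [ 0.01  -0.006 -1.   ] zz -0.004 F [-0.2  0.9 -2.3] gap 33.7 q [-0.43  0.6   1.09 -0.    1.44  1.34]
turn [0.34 0.55 0.7 ]
```

```bash
python3 - <<'E'
from h import *
im,d=snap('scene'); w=world('scene',d)
cv2.imwrite('pics/g1.png',cv2.resize(im[160:310,200:340],None,fx=4,fy=4,interpolation=3))
hsv=cv2.cvtColor(im,cv2.COLOR_BGR2HSV)
m=np.all((w>(610,-300,120))&(w<(670,-190,190)),-1)&(hsv[...,1]<90); P=w[m]; print(len(P),np.median(P,0),np.percentile(P,[3,97],axis=0).round(0))
m=np.all((w>(600,-310,12))&(w<(680,-170,125)),-1)&(hsv[...,1]>140)&(hsv[...,0]>18); P=w[m]; print(len(P),np.median(P,0),np.percentile(P,[3,97],axis=0).round(0))
E
```

```text
157 [ 647.57955703 -244.41893764  154.23096498] [[ 644. -265.  122.]
 [ 650. -234.  188.]]
532 [ 637.54241594 -204.80937614   70.11421141] [[ 621. -296.   13.]
 [ 654. -200.  117.]]
```

View pics/g1.png

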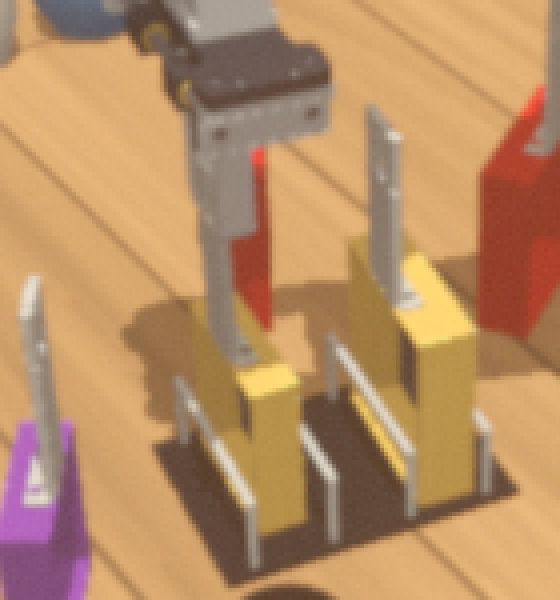

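{"api": "jog_arm", "payload": {
  "moves": [
    [[0,0,0,0,0,0],[0,0,0,0,0,0],[3.5,-0.7,-3,0.3,0.5,0.7],[3.5,-0.7,-2,0,0,0],[0,0,0,0,0,0]]
  ],
  "gripper": 0
}}

```text
clock: 3.05
eef_pos: [644.3, -253.2, 219.6]
eef_rot: [1.198, 1.569, -0.554]
wrist_force: [0.5, 0.7, -0.1]
finger_gap: 47.3
```

```bash
python3 st.py -10.5
```

```text
t 3.05 pos [ 644.3 -253.2  219.6] yaw -10.4 xdir [ 0.002 -0.001 -1.   ] zz -0.001 F [ 0.5  0.7 -0.1] gap 47.3 q [-0.43  0.63  1.05 -0.    1.45  1.33]
turn [ 0.06  0.09 -0.09]
```

{"api": "jog_arm", "payload": {
  "moves": [
    [[0,0,0,0,0,0],[0,0,0,0,0,0],[0,0,0,0,0,0]]
  ],
  "gripper": -1,
  "squeeze": 30
}}

```text
clock: 3.35
eef_pos: [644.4, -253.1, 219.1]
eef_rot: [1.196, 1.57, -0.556]
wrist_force: [-0.3, -0.2, -0.4]
finger_gap: 33.6
```

{"api": "jog_arm", "payload": {
  "moves": [
    [[0,0,10,0,0,0],[0,0,25,0,0,0],[0,0,30,0,0,0],[0,0,30,0,0,0],[0,0,25,0,0,0]]
  ]
}}

```text
clock: 3.85
eef_pos: [642.3, -252.3, 340.8]
eef_rot: [-1.778, 1.563, 2.753]
wrist_force: [0.1, 0.2, -3.0]
finger_gap: 33.5
```

```bash
python3 st.py -16.3
```

```text
t 3.85 pos [ 642.3 -252.3  340.8] yaw -10.4 xdir [-0.007  0.003 -1.   ] zz 0.002 F [ 0.1  0.2 -3. ] gap 33.5 q [-0.43  0.61  0.82 -0.    1.72  1.33]
turn [-0.18 -0.38 -5.89]
```

{"api": "jog_arm", "payload": {
  "moves": [
    [[0,40,0,0,0,0],[0,44,0,0,0,0],[-15,44,0,0,0,0],[-35,35,0,0,0,-3],[-35,33,0,0,0,-3]]
  ]
}}

```text
clock: 4.35
eef_pos: [555.5, -54.6, 345.7]
eef_rot: [-1.491, 1.57, 2.926]
wrist_force: [0.9, 0.9, -0.7]
finger_gap: 33.8
```

{"api": "jog_arm", "payload": {
  "moves": [
    [[-35,33,0,0,0,0],[-35,33,0,0,0,0],[-35,33,0,0,0,0],[-25,33,0,0,0,0],[0,0,0,0,0,0]]
  ]
}}

```text
clock: 4.85
eef_pos: [416.0, 83.8, 349.8]
eef_rot: [2.161, 1.566, 0.296]
wrist_force: [1.1, -0.1, -2.1]
finger_gap: 34.0
```

```bash
python3 st.py -16.3
```

```text
t 4.85 pos [416.   83.8 349.8] yaw -16.8 xdir [ 0.005  0.001 -1.   ] zz 0.003 F [ 1.1 -0.1 -2.1] gap 34.0 q [ 0.11 -0.06  1.64  0.    1.56  1.98]
turn [-0.08  0.27  0.54]
```

{"api": "jog_arm", "payload": {
  "moves": [
    [[-2,40,0,0,0,0],[-2,40,0,0,0,0],[-2,40,0,0,0,0],[-2,30,-10,0,0,0],[0,10,-10,0,0,0]]
  ]
}}

```text
clock: 5.35
eef_pos: [407.5, 247.8, 334.6]
eef_rot: [2.105, 1.558, 0.237]
wrist_force: [0.5, 0.4, -2.5]
finger_gap: 33.8
```

{"api": "jog_arm", "payload": {
  "moves": [
    [[0,0,0,0,0,0],[0,0,-10,0,0,0],[0,0,0,0,0,0]]
  ]
}}

```text
clock: 5.65
eef_pos: [407.9, 246.4, 323.3]
eef_rot: [2.007, 1.559, 0.139]
wrist_force: [-0.4, -0.4, -1.7]
finger_gap: 33.7
```

```bash
python3 st.py -16.3;python3 - <<'E'
from h import *
im,d=snap('scene'); snap('top')
cv2.imwrite('pics/b1.png',cv2.resize(im[200:400,410:570],None,fx=4,fy=4,interpolation=3)[:600])
E
```

```text
t 5.65 pos [407.9 246.4 323.3] yaw -17.0 xdir [ 0.011  0.002 -1.   ] zz 0.005 F [-0.4 -0.4 -1.7] gap 33.7 q [ 0.47  0.07  1.57 -0.    1.5   2.34]
turn [-0.09  0.65  0.7 ]
```

View pics/b1.png

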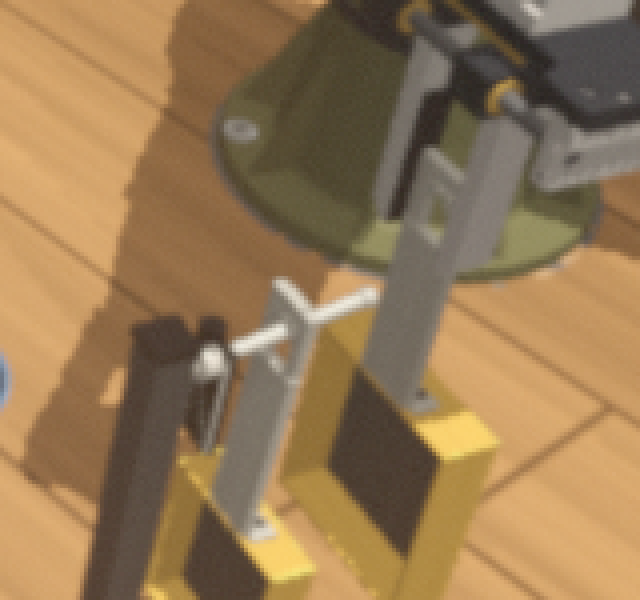

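```bash
python3 - <<'E'
from h import *
y=np.radians(-17.0); ex=np.array([np.cos(y),np.sin(y),0]); ey=np.array([-np.sin(y),np.cos(y),0]); ez=np.array([0,0,1.])
E=np.array([407.9,246.4,326])
L={'top-left':(3,-17,17),'peak':(3,0,5),'slotbot -y':(3,-7,-19),'slotbot +y':(3,7,-19),'hbase -y':(3,-17,-108),'boxtop rim +y':(3,48,-108),'boxtop rim -y':(3,-48,-108),'boxtop bottom +y':(-27,48,-108)}
for k,(a,b,c) in L.items():
    p=proj('scene',E+a*ex+b*ey+c*ez)[0]; print(k,p.round(1),'crop',((p-[410,200])*4+1.5).round(0))
print('ball',((proj('scene',[437,243.8,286])[0]-[410,200])*4+1.5).round())
print(((proj('scene',[[437,243.8,286],E+0,E+ex,E+ey,E+ez]))).round(2))
E
```

```text
top-left [515.  236.3] crop [421. 147.]
peak [519.3 247.7] crop [439. 192.]
slotbot -y [513.6 256. ] crop [416. 226.]
slotbot +y [518.4 261. ] crop [435. 246.]
hbase -y [499.1 289.6] crop [358. 360.]
boxtop rim +y [520.3 313.8] crop [443. 457.]
boxtop rim -y [489.7 278.8] crop [320. 317.]
boxtop bottom +y [534.5 309.8] crop [500. 441.]
ball [372. 294.]
[[502.64 273.01]
 [520.07 249.64]
 [519.58 249.76]
 [520.43 249.99]
 [520.22 249.18]]
```

{"api": "jog_arm", "payload": {
  "moves": [
    [[6,1.3,-15,0,0.6,0.5],[6,1.3,-15,0,0,0],[0,0,-3,0,0,0],[0,0,0,0,0,0]]
  ]
}}

```text
clock: 6.15
eef_pos: [421.9, 247.7, 289.9]
eef_rot: [2.78, 1.567, 0.92]
wrist_force: [-0.8, -0.4, -1.3]
finger_gap: 33.4
```

```bash
python3 st.py -16.5;python3 - <<'E'
from h import *
im,d=snap('scene')
cv2.imwrite('pics/b2.png',cv2.resize(im[235:310,450:550],None,fx=8,fy=8,interpolation=3)[:600])
E
```

```text
t 6.15 pos [421.9 247.7 289.9] yaw -16.6 xdir [ 0.003  0.003 -1.   ] zz 0.004 F [-0.8 -0.4 -1.3] gap 33.4 q [0.45 0.12 1.59 0.   1.43 2.31]
turn [-0.19  0.15  0.08]
```

View pics/b2.png

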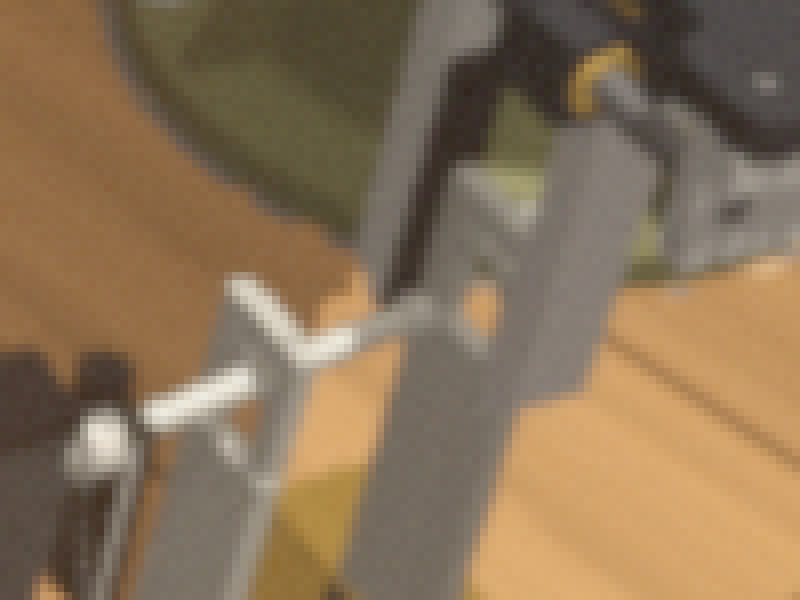

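{"api": "jog_arm", "payload": {
  "moves": [
    [[4,-0.8,0,-0.2,0.1,0],[4,-1.1,0,0,0,0],[2,-0.6,0,0,0,0],[0,0,0,0,0,0]]
  ]
}}

```text
clock: 6.6
eef_pos: [433.0, 245.0, 291.5]
eef_rot: [2.047, 1.568, 0.187]
wrist_force: [-0.1, -0.3, -2.3]
finger_gap: 33.5
```

```bash
cat >> st.py <<'E'
    p=s['eef_pos']; yw=np.radians(-16.5); ex=np.array([np.cos(yw),np.sin(yw),0]); ey=np.array([-np.sin(yw),np.cos(yw),0]); B=np.array([437,243.8,286]); F=s['wrist_force']
    print('out %.1f lat %.1f dz %.1f  Fx_s %.1f Fy_s %.1f Fz %.1f'%(90.6-(p-B)@ex,(p-B)@ey,p[2]-286,F@ex,F@ey,F[2]))
E
python3 st.py -16.5
```

```text
t 6.6 pos [433.  245.  291.5] yaw -16.6 xdir [ 0.003  0.001 -1.   ] zz 0.001 F [-0.1 -0.3 -2.3] gap 33.5 q [ 0.44  0.13  1.57 -0.    1.44  2.3 ]
turn [-0.03  0.16  0.07]
out 94.7 lat 0.0 dz 5.5  Fx_s 0.0 Fy_s -0.3 Fz -2.3
```

{"api": "jog_arm", "payload": {
  "moves": [
    [[4,-1.1,0,0,0,0],[3.5,-1.1,0,0,0,0],[3,-0.9,0,0,0,0],[0,0,0,0,0,0]]
  ]
}}

```text
clock: 7.0
eef_pos: [444.5, 241.6, 291.8]
eef_rot: [2.095, 1.567, 0.235]
wrist_force: [0.1, -0.6, -1.6]
finger_gap: 33.5
```

```bash
python3 st.py -16.5
```

```text
t 7.0 pos [444.5 241.6 291.8] yaw -16.6 xdir [ 0.003  0.001 -1.   ] zz 0.002 F [ 0.1 -0.6 -1.6] gap 33.5 q [ 0.43  0.15  1.54 -0.    1.44  2.29]
turn [-0.04  0.19  0.06]
out 82.8 lat 0.1 dz 5.8  Fx_s 0.3 Fy_s -0.6 Fz -1.6
```

{"api": "jog_arm", "payload": {
  "moves": [
    [[0,0,-3,0,0.1,0],[0,0,-3,0,0,0],[0,0,-1,0,0,0],[0,0,0,0,0,0]]
  ]
}}

```text
clock: 7.4
eef_pos: [444.5, 241.6, 284.1]
eef_rot: [2.382, 1.569, 0.522]
wrist_force: [1.8, -0.6, -0.8]
finger_gap: 33.7
```

{"api": "jog_arm", "payload": {
  "moves": [
    [[0,0,-1,0,0,0],[0,0,0,0,0,0]]
  ]
}}

```text
clock: 7.6
eef_pos: [444.6, 241.6, 283.6]
eef_rot: [2.228, 1.568, 0.368]
wrist_force: [1.9, -0.4, -1.4]
finger_gap: 33.6
```

```bash
python3 st.py -16.5
```

```text
t 7.6 pos [444.6 241.6 283.6] yaw -16.6 xdir [ 0.002  0.001 -1.   ] zz 0.002 F [ 1.9 -0.4 -1.4] gap 33.6 q [ 0.43  0.16  1.56 -0.    1.42  2.29]
turn [-0.06  0.14  0.06]
out 82.7 lat 0.1 dz -2.4  Fx_s 2.0 Fy_s 0.2 Fz -1.4
```

{"api": "jog_arm", "payload": {
  "moves": [
    [[2,-0.6,-0.4,0,0,0],[0,0,-0.5,0,0,0],[0,0,-0.5,0,0,0],[0,0,0,0,0,0]]
  ]
}}

```text
clock: 8.0
eef_pos: [446.6, 241.0, 281.9]
eef_rot: [2.32, 1.569, 0.46]
wrist_force: [0.5, -0.5, -0.2]
finger_gap: 33.7
```

```bash
python3 st.py -16.5
```

```text
t 8.0 pos [446.6 241.  281.9] yaw -16.6 xdir [ 0.002  0.001 -1.   ] zz 0.001 F [ 0.5 -0.5 -0.2] gap 33.7 q [0.42 0.16 1.55 0.   1.42 2.28]
turn [-0.05  0.11  0.06]
out 80.6 lat 0.1 dz -4.1  Fx_s 0.6 Fy_s -0.3 Fz -0.2
```

{"api": "jog_arm", "payload": {
  "moves": [
    [[0,0,-0.6,0,0,0],[0,0,-0.4,0,0,0],[0,0,0,0,0,0]]
  ]
}}

```text
clock: 8.3
eef_pos: [446.8, 241.0, 281.7]
eef_rot: [2.268, 1.567, 0.408]
wrist_force: [-0.5, -0.9, -0.5]
finger_gap: 33.9
```

```bash
python3 st.py -16.5
```

```text
t 8.3 pos [446.8 241.  281.7] yaw -16.6 xdir [ 0.003  0.001 -1.   ] zz 0.002 F [-0.5 -0.9 -0.5] gap 33.9 q [ 0.42  0.16  1.56 -0.    1.42  2.28]
turn [-0.08  0.17  0.06]
out 80.5 lat 0.1 dz -4.3  Fx_s -0.2 Fy_s -1.0 Fz -0.5
```

{"api": "jog_arm", "payload": {
  "moves": [
    [[3.8,-1.1,-0.7,0,0.1,0],[3.8,-1.1,-0.7,0,0,0],[3.8,-1.1,-0.7,0,0,0],[3.8,-1.1,-0.7,0,0,0],[0,0,0,0,0,0]]
  ]
}}

```text
clock: 8.8
eef_pos: [463.3, 236.2, 278.5]
eef_rot: [2.879, 1.569, 1.02]
wrist_force: [3.0, -1.1, 0.3]
finger_gap: 33.8
```

```bash
python3 st.py -16.5
```

```text
t 8.8 pos [463.3 236.2 278.5] yaw -16.6 xdir [ 0.001  0.001 -1.   ] zz 0.001 F [ 3.  -1.1  0.3] gap 33.8 q [0.4  0.19 1.53 0.   1.42 2.26]
turn [-0.07  0.04  0.06]
out 63.2 lat 0.2 dz -7.5  Fx_s 3.2 Fy_s -0.2 Fz 0.3
```

{"api": "jog_arm", "payload": {
  "moves": [
    [[0,0,0,0,0,0],[2.9,-0.85,-0.5,0,0,0],[0,0,0,0,0,0]]
  ]
}}

```text
clock: 9.1
eef_pos: [466.8, 235.2, 278.0]
eef_rot: [2.607, 1.569, 0.747]
wrist_force: [2.6, -1.5, 0.2]
finger_gap: 33.3
```

```bash
python3 st.py -16.5
```

```text
t 9.1 pos [466.8 235.2 278. ] yaw -16.6 xdir [ 0.001  0.001 -1.   ] zz 0.002 F [ 2.6 -1.5  0.2] gap 33.3 q [0.4  0.2  1.52 0.   1.42 2.26]
turn [-0.07  0.08  0.07]
out 59.6 lat 0.2 dz -8.0  Fx_s 2.9 Fy_s -0.7 Fz 0.2
```

{"api": "jog_arm", "payload": {
  "moves": [
    [[2.9,-0.85,-0.5,0,0,0],[2.9,-0.85,-0.5,0,0,0],[0,0,0,0,0,0]]
  ]
}}

```text
clock: 9.4
eef_pos: [472.8, 233.5, 276.8]
eef_rot: [2.908, 1.569, 1.048]
wrist_force: [2.1, -0.5, 0.3]
finger_gap: 33.7
```

```bash
python3 st.py -16.5; python3 - <<'E'
from h import *
im,d=snap('scene')
cv2.imwrite('pics/b3.png',cv2.resize(im[235:395,420:560],None,fx=5,fy=5,interpolation=3)[:800,:700][::1][:600])
E
```

```text
t 9.4 pos [472.8 233.5 276.8] yaw -16.6 xdir [ 0.001  0.001 -1.   ] zz 0.001 F [ 2.1 -0.5  0.3] gap 33.7 q [0.39 0.21 1.51 0.   1.42 2.25]
turn [-0.08  0.04  0.06]
out 53.3 lat 0.3 dz -9.2  Fx_s 2.1 Fy_s 0.1 Fz 0.3
```

View pics/b3.png

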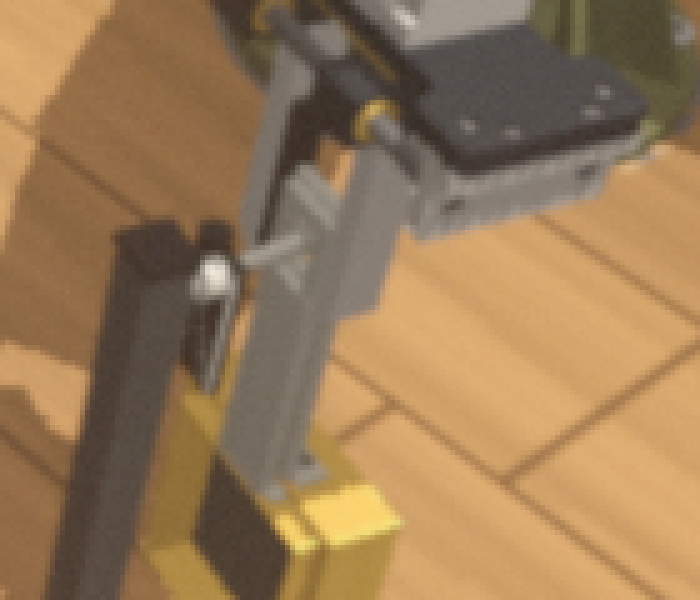

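{"api": "jog_arm", "payload": {
  "moves": [
    [[1.9,-0.57,-0.35,0,0,0],[1.9,-0.57,-0.35,0,0,0],[0,0,0,0,0,0]]
  ]
}}

```text
clock: 9.75
eef_pos: [476.5, 232.4, 276.1]
eef_rot: [-3.016, 1.569, 1.407]
wrist_force: [1.0, -1.0, 0.2]
finger_gap: 33.8
```

{"api": "jog_arm", "payload": {
  "moves": [
    [[1.9,-0.57,-0.35,0,0,0],[0,0,0,0,0,0]]
  ]
}}

```text
clock: 9.95
eef_pos: [478.7, 231.7, 275.8]
eef_rot: [3.093, 1.569, 1.234]
wrist_force: [2.4, -1.3, 0.2]
finger_gap: 34.1
```

```bash
python3 st.py -16.5
```

```text
t 9.95 pos [478.7 231.7 275.8] yaw -16.5 xdir [ 0.001  0.001 -1.   ] zz 0.002 F [ 2.4 -1.3  0.2] gap 34.1 q [0.38 0.22 1.5  0.   1.42 2.24]
turn [-0.08  0.03  0.05]
out 47.2 lat 0.3 dz -10.2  Fx_s 2.7 Fy_s -0.6 Fz 0.2
```

{"api": "jog_arm", "payload": {
  "moves": [
    [[1.0,-0.3,-0.2,0,0,0],[1.0,-0.3,-0.2,0,0,0]]
  ]
}}

```text
clock: 10.15
eef_pos: [480.5, 231.3, 275.4]
eef_rot: [-2.764, 1.569, 1.66]
wrist_force: [-2.5, 0.2, 2.4]
finger_gap: 33.7
```

{"api": "jog_arm", "payload": {
  "moves": [
    [[1.0,-0.3,-0.2,0,0,0]]
  ]
}}

```text
clock: 10.25
eef_pos: [481.4, 231.0, 275.2]
eef_rot: [-2.514, 1.569, 1.91]
wrist_force: [-3.7, 0.1, 2.8]
finger_gap: 33.6
```

{"api": "jog_arm", "payload": {
  "moves": [
    [[1.0,-0.3,-0.2,0,0,0]]
  ]
}}

```text
clock: 10.35
eef_pos: [482.4, 230.7, 275.0]
eef_rot: [-2.384, 1.569, 2.04]
wrist_force: [-3.4, -0.0, 2.1]
finger_gap: 33.8
```

{"api": "jog_arm", "payload": {
  "moves": [
    [[1.0,-0.3,-0.2,0,0,0],[1.0,-0.3,-0.2,0,0,0]]
  ]
}}

```text
clock: 10.55
eef_pos: [484.4, 230.1, 274.6]
eef_rot: [-2.307, 1.569, 2.117]
wrist_force: [-4.6, 0.8, 2.9]
finger_gap: 33.7
```

{"api": "jog_arm", "payload": {
  "moves": [
    [[1.0,-0.3,-0.2,0,0,0],[1.0,-0.3,-0.2,0,0,0]]
  ]
}}

```text
clock: 10.75
eef_pos: [486.5, 229.6, 274.2]
eef_rot: [-2.255, 1.568, 2.17]
wrist_force: [-4.5, -0.2, 3.2]
finger_gap: 33.7
```

{"api": "jog_arm", "payload": {
  "moves": [
    [[1.0,-0.3,-0.2,0,0,0],[1.0,-0.3,-0.2,0,0,0]]
  ]
}}

```text
clock: 10.95
eef_pos: [488.6, 228.9, 273.9]
eef_rot: [-2.264, 1.568, 2.16]
wrist_force: [-4.7, 0.5, 2.0]
finger_gap: 33.6
```

{"api": "jog_arm", "payload": {
  "moves": [
    [[1.0,-0.3,-0.2,0,0,0],[1.0,-0.3,-0.2,0,0,0]]
  ]
}}

```text
clock: 11.15
eef_pos: [490.8, 228.3, 273.5]
eef_rot: [-2.265, 1.568, 2.159]
wrist_force: [-4.3, 0.5, 3.5]
finger_gap: 33.7
```

{"api": "jog_arm", "payload": {
  "moves": [
    [[1.0,-0.3,-0.2,0,0,0]]
  ]
}}

```text
clock: 11.25
eef_pos: [491.9, 228.0, 273.2]
eef_rot: [-2.269, 1.568, 2.155]
wrist_force: [-4.9, 0.9, 3.3]
finger_gap: 33.8
```

{"api": "jog_arm", "payload": {
  "moves": [
    [[1.0,-0.3,-0.2,0,0,0]]
  ]
}}

```text
clock: 11.35
eef_pos: [493.0, 227.7, 273.1]
eef_rot: [-2.315, 1.568, 2.109]
wrist_force: [-5.7, -0.2, 4.1]
finger_gap: 33.5
```

{"api": "jog_arm", "payload": {
  "moves": [
    [[1.0,-0.3,0,0,0,0]]
  ]
}}

```text
clock: 11.45
eef_pos: [494.1, 227.4, 272.9]
eef_rot: [-2.267, 1.568, 2.157]
wrist_force: [-3.7, 0.7, 0.1]
finger_gap: 33.9
```

{"api": "jog_arm", "payload": {
  "moves": [
    [[1.0,-0.3,-0.1,0,0,0]]
  ]
}}

```text
clock: 11.55
eef_pos: [495.2, 227.0, 272.7]
eef_rot: [-2.277, 1.568, 2.147]
wrist_force: [-3.9, 0.8, 2.0]
finger_gap: 33.7
```

{"api": "jog_arm", "payload": {
  "moves": [
    [[1.0,-0.3,-0.1,0,0,0]]
  ]
}}

```text
clock: 11.65
eef_pos: [496.3, 226.7, 272.5]
eef_rot: [-2.243, 1.568, 2.181]
wrist_force: [-2.9, 1.1, 1.7]
finger_gap: 33.7
```

```bash
python3 st.py -16.5
```

```text
t 11.65 pos [496.3 226.7 272.5] yaw -16.5 xdir [-0.001  0.002 -1.   ] zz 0.002 F [-2.9  1.1  1.7] gap 33.7 q [0.36 0.26 1.46 0.   1.42 2.22]
turn [-0.12 -0.08  0.01]
out 28.9 lat 0.4 dz -13.5  Fx_s -3.1 Fy_s 0.2 Fz 1.7
```

{"api": "jog_arm", "payload": {
  "moves": [
    [[1.0,-0.3,-0.1,0,0,0]]
  ]
}}

```text
clock: 11.75
eef_pos: [497.5, 226.4, 272.3]
eef_rot: [-2.26, 1.568, 2.164]
wrist_force: [-2.7, 0.6, 1.0]
finger_gap: 33.6
```

{"api": "jog_arm", "payload": {
  "moves": [
    [[1.0,-0.3,-0.15,0,0,0]]
  ]
}}

```text
clock: 11.85
eef_pos: [498.3, 226.2, 272.2]
eef_rot: [-2.1, 1.568, 2.324]
wrist_force: [-9.9, 1.9, 4.9]
finger_gap: 33.7
```

{"api": "jog_arm", "payload": {
  "moves": [
    [[1.0,-0.3,-0.15,0,0,0]]
  ]
}}

```text
clock: 11.95
eef_pos: [498.8, 226.0, 272.2]
eef_rot: [-1.887, 1.566, 2.538]
wrist_force: [-11.8, 1.5, 5.5]
finger_gap: 33.5
```

{"api": "jog_arm", "payload": {
  "moves": [
    [[1.0,-0.3,-0.15,0,0,0]]
  ]
}}

```text
clock: 12.05
eef_pos: [499.0, 225.9, 272.1]
eef_rot: [-1.727, 1.564, 2.698]
wrist_force: [-14.5, 2.3, 6.2]
finger_gap: 33.5
```

{"api": "jog_arm", "payload": {
  "moves": [
    [[0,0,0,0,0,0],[0,0,0,0,0,0],[0,0,0,0,0,0]]
  ],
  "gripper": 0.1
}}

```text
clock: 12.35
eef_pos: [499.8, 225.6, 272.0]
eef_rot: [-1.796, 1.566, 2.628]
wrist_force: [-0.0, -0.3, -0.5]
finger_gap: 50.9
```

```bash
python3 st.py -16.5
```

```text
t 12.35 pos [499.8 225.6 272. ] yaw -16.5 xdir [-0.004  0.002 -1.   ] zz 0.001 F [-0.  -0.3 -0.5] gap 50.9 q [0.36 0.27 1.45 0.   1.42 2.21]
turn [-0.13 -0.24 -0.02]
out 25.3 lat 0.4 dz -14.0  Fx_s 0.1 Fy_s -0.3 Fz -0.5
```

{"api": "jog_arm", "payload": {
  "moves": [
    [[0,0,15,0,0,0],[0,0,30,0,0,0],[0,0,30,0,0,0],[0,-20,5,0,0,0],[5,-40,0,0,0,3]]
  ]
}}

```text
clock: 12.85
eef_pos: [504.9, 166.4, 353.7]
eef_rot: [-1.535, 1.567, 2.946]
wrist_force: [0.2, 0.0, 0.5]
finger_gap: 51.5
```

{"api": "jog_arm", "payload": {
  "moves": [
    [[5,-42,0,0,0,3],[5,-42,0,0,0,0],[5,-42,0,0,0,0],[5,-42,0,0,0,0],[5,-42,0,0,0,0]]
  ],
  "gripper": 0.4
}}

```text
clock: 13.35
eef_pos: [530.2, -51.5, 354.6]
eef_rot: [0.148, 1.57, -1.595]
wrist_force: [0.7, 0.7, 0.2]
finger_gap: 65.4
```

```bash
python3 st.py -10.5
```

```text
t 13.35 pos [530.2 -51.5 354.6] yaw -9.9 xdir [-0.    -0.001 -1.   ] zz -0.001 F [0.7 0.7 0.2] gap 65.4 q [-0.17  0.2   1.35 -0.    1.59  1.58]
turn [ 0.03 -0.   -0.6 ]
out -82.7 lat -256.7 dz 68.6  Fx_s 0.5 Fy_s 0.8 Fz 0.2
```

Remaining to the large pan: about (18, −173).

{"api": "jog_arm", "payload": {
  "moves": [
    [[5,-42,0,0,0,-0.5],[5,-42,0,0,0,0],[4,-42,0,0,0,0],[2,-30,0,0,0,0],[0,0,0,0,0,0]]
  ]
}}

```text
clock: 13.85
eef_pos: [545.8, -220.0, 353.4]
eef_rot: [0.358, 1.568, -1.4]
wrist_force: [1.5, 0.6, 0.3]
finger_gap: 65.8
```

{"api": "jog_arm", "payload": {
  "moves": [
    [[0,0,0,0,0,0],[0,0,-20,0,0,0],[0,0,-20,0,0,0],[0,0,0,0,0,0]]
  ]
}}

```text
clock: 14.25
eef_pos: [546.1, -217.9, 312.8]
eef_rot: [0.731, 1.567, -1.027]
wrist_force: [-0.3, -0.1, -0.7]
finger_gap: 65.6
```

```bash
python3 st.py -10.5; python3 - <<'E'
from h import *
for n in('top','scene'):
    im,d=snap(n); w=world(n,d); m=np.all((w>(525,-280,140))&(w<(575,-180,260)),-1)&(np.ptp(im,axis=2)<40); P=w[m]
    print(n,len(P), np.median(P,0).round(1) if len(P) else '', np.percentile(P,[3,97],axis=0).round(0).tolist() if len(P) else '')
    m=np.all((w>(610,-310,30))&(w<(680,-170,260)),-1); print(m.sum())
E
```

```text
t 14.25 pos [ 546.1 -217.9  312.8] yaw -10.7 xdir [ 0.002 -0.003 -1.   ] zz -0.003 F [-0.3 -0.1 -0.7] gap 65.6 q [-0.44  0.34  1.27 -0.    1.53  1.32]
turn [0.19 0.12 0.22]
out -145.1 lat -411.7 dz 26.8  Fx_s -0.3 Fy_s -0.1 Fz -0.7
top 37 [ 541.9 -225.9  159.3] [[533.0, -242.0, 140.0], [547.0, -206.0, 185.0]]
14
scene 255 [ 552.6 -219.9  195.1] [[548.0, -237.0, 143.0], [556.0, -206.0, 248.0]]
177
```

{"api": "jog_arm", "payload": {
  "moves": [
    [[2,-6.5,0,0.2,0.1,0.2],[0,0,0,0,0,0],[0,0,-25,0,0,0],[0,0,0,0,0,0]]
  ]
}}

```text
clock: 14.75
eef_pos: [549.8, -225.0, 294.2]
eef_rot: [1.361, 1.561, -0.392]
wrist_force: [-0.4, 0.4, -0.1]
finger_gap: 65.8
```

```bash
python3 st.py -10.5
```

```text
t 14.75 pos [ 549.8 -225.   294.2] yaw -10.4 xdir [ 0.009 -0.004 -1.   ] zz -0.002 F [-0.4  0.4 -0.1] gap 65.8 q [-0.45  0.35  1.29  0.    1.49  1.3 ]
turn [ 0.21  0.5  -0.07]
out -150.7 lat -417.4 dz 8.2  Fx_s -0.5 Fy_s 0.3 Fz -0.1
```

{"api": "jog_arm", "payload": {
  "moves": [
    [[-1.5,0.5,-20,0.2,0.5,0],[0,0,-22,0,0,0],[0,0,-20,0,0,0],[0,0,0,0,0,0],[0,0,0,0,0,0]]
  ]
}}

```text
clock: 15.25
eef_pos: [550.1, -225.3, 238.2]
eef_rot: [1.3, 1.563, -0.453]
wrist_force: [-0.1, 0.1, 0.9]
finger_gap: 65.7
```

```bash
python3 st.py -10.5
```

```text
t 15.25 pos [ 550.1 -225.3  238.2] yaw -10.4 xdir [ 0.007 -0.003 -1.   ] zz -0.002 F [-0.1  0.1  0.9] gap 65.7 q [-0.45  0.39  1.37 -0.    1.37  1.3 ]
turn [ 0.19  0.4  -0.05]
out -151.0 lat -417.7 dz -47.8  Fx_s -0.1 Fy_s 0.0 Fz 0.9
```

{"api": "jog_arm", "payload": {
  "moves": [
    [[-1.5,0.5,-8,0.2,0.4,0],[0,0,0,0,0,0]]
  ]
}}

```text
clock: 15.45
eef_pos: [549.1, -225.1, 232.4]
eef_rot: [1.341, 1.568, -0.413]
wrist_force: [0.1, -0.1, 0.2]
finger_gap: 65.5
```

{"api": "jog_arm", "payload": {
  "moves": [
    [[0,0,0,0,0,0],[0,0,0,0,0,0],[0,0,0,0,0,0],[0,0,0,0,0,0]]
  ],
  "gripper": -1,
  "squeeze": 30
}}

```text
clock: 15.85
eef_pos: [549.5, -225.4, 234.1]
eef_rot: [1.297, 1.566, -0.456]
wrist_force: [-0.6, -0.4, -2.5]
finger_gap: 39.6
```

```bash
python3 st.py -10.5
```

```text
t 15.85 pos [ 549.5 -225.4  234.1] yaw -10.5 xdir [ 0.004 -0.002 -1.   ] zz -0.001 F [-0.6 -0.4 -2.5] gap 39.6 q [-0.45  0.39  1.38 -0.    1.37  1.3 ]
turn [ 0.12  0.24 -0.05]
out -150.5 lat -417.9 dz -51.9  Fx_s -0.4 Fy_s -0.6 Fz -2.5
```

{"api": "jog_arm", "payload": {
  "moves": [
    [[0,0,10,0.1,0.2,0],[0,0,25,0,0,0],[0,0,30,0,0,0],[0,0,30,0,0,0],[0,20,12,0,0,0]]
  ]
}}

```text
clock: 16.35
eef_pos: [548.2, -205.8, 343.8]
eef_rot: [-1.893, 1.565, 2.636]
wrist_force: [0.0, 0.2, -3.1]
finger_gap: 39.7
```

{"api": "jog_arm", "payload": {
  "moves": [
    [[0,38,0,0,0,-3],[-5,40,0,0,0,-3],[-15,40,0,0,0,0],[-22,40,0,0,0,0],[-22,40,0,0,0,0]]
  ]
}}

```text
clock: 16.85
eef_pos: [482.3, -3.7, 347.4]
eef_rot: [-1.961, 1.567, 2.453]
wrist_force: [1.2, 0.7, -2.2]
finger_gap: 39.5
```

{"api": "jog_arm", "payload": {
  "moves": [
    [[-22,38,0,0,0,0],[-22,38,0,0,0,0],[-22,30,0,0,0,0],[0,0,0,0,0,0]]
  ]
}}

```text
clock: 17.25
eef_pos: [410.2, 109.3, 350.2]
eef_rot: [-2.385, 1.566, 2.034]
wrist_force: [0.3, -0.6, -3.2]
finger_gap: 39.7
```

```bash
python3 st.py -16.5
```

```text
t 17.25 pos [410.2 109.3 350.2] yaw -16.8 xdir [-0.002  0.004 -1.   ] zz 0.003 F [ 0.3 -0.6 -3.2] gap 39.7 q [ 0.17 -0.06  1.63  0.    1.57  2.04]
turn [-0.23 -0.12  0.35]
out 78.1 lat -136.6 dz 64.2  Fx_s 0.4 Fy_s -0.5 Fz -3.2
```

{"api": "jog_arm", "payload": {
  "moves": [
    [[-1,38,0,0,0,0.3],[0,40,0,0,0,0],[0,35,-5,0,0,0],[0,20,-10,0,0,0],[0,0,0,0,0,0]]
  ]
}}

```text
clock: 17.75
eef_pos: [409.2, 245.9, 337.7]
eef_rot: [-2.978, 1.567, 1.445]
wrist_force: [-0.0, 0.4, -3.4]
finger_gap: 39.5
```

{"api": "jog_arm", "payload": {
  "moves": [
    [[0,0,-10,0,0,0],[0,0,-10,0,0,0],[0,0,0,0,0,0]]
  ]
}}

```text
clock: 18.05
eef_pos: [410.0, 243.9, 316.8]
eef_rot: [-3.028, 1.568, 1.393]
wrist_force: [-0.0, 0.5, -3.8]
finger_gap: 39.7
```

```bash
python3 st.py -16.5
```

```text
t 18.05 pos [410.  243.9 316.8] yaw -16.7 xdir [ 0.001  0.003 -1.   ] zz 0.003 F [-0.   0.5 -3.8] gap 39.7 q [0.46 0.08 1.57 0.   1.49 2.32]
turn [-0.17  0.03  0.17]
out 116.5 lat -7.6 dz 30.8  Fx_s -0.2 Fy_s 0.5 Fz -3.8
```

{"api": "jog_arm", "payload": {
  "moves": [
    [[5,2.2,-12,-0.2,0,0.1],[5,2.2,-10,0,0,0],[0,0,0,0,0,0],[0,0,0,0,0,0]]
  ]
}}

```text
clock: 18.45
eef_pos: [421.5, 247.0, 292.9]
eef_rot: [0.897, 1.57, -0.965]
wrist_force: [0.4, -0.3, -2.4]
finger_gap: 39.7
```

```bash
python3 st.py -16.5; python3 - <<'E'
from h import *
im,d=snap('scene')
cv2.imwrite('pics/b4.png',cv2.resize(im[235:355,440:560],None,fx=5,fy=5,interpolation=3)[:600])
E
```

```text
t 18.45 pos [421.5 247.  292.9] yaw -16.7 xdir [ 0.001 -0.001 -1.   ] zz -0.001 F [ 0.4 -0.3 -2.4] gap 39.7 q [ 0.46  0.11  1.58 -0.    1.44  2.32]
turn [0.06 0.04 0.22]
out 106.4 lat -1.4 dz 6.9  Fx_s 0.4 Fy_s -0.2 Fz -2.4
```

View pics/b4.png

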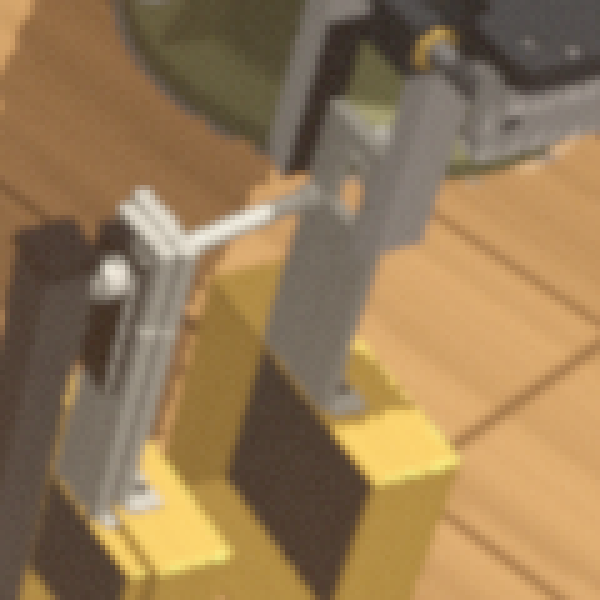

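{"api": "jog_arm", "payload": {
  "moves": [
    [[0.5,1.6,0.5,0,0,0.2],[3.8,-1.1,0,0,0,0],[3.8,-1.1,0,0,0,0],[1,-0.3,0,0,0,0],[0,0,0,0,0,0]]
  ]
}}

```text
clock: 19.0
eef_pos: [431.5, 246.2, 294.6]
eef_rot: [1.762, 1.568, -0.096]
wrist_force: [-0.1, -0.1, -2.7]
finger_gap: 39.8
```

```bash
python3 st.py -16.5
```

```text
t 19.0 pos [431.5 246.2 294.6] yaw -16.5 xdir [ 0.002 -0.    -1.   ] zz 0.000 F [-0.1 -0.1 -2.7] gap 39.8 q [ 0.45  0.13  1.56 -0.    1.45  2.3 ]
turn [ 0.01  0.14 -0.03]
out 96.5 lat 0.7 dz 8.6  Fx_s -0.1 Fy_s -0.1 Fz -2.7
```

{"api": "jog_arm", "payload": {
  "moves": [
    [[3.6,-1.5,-0.5,0,0.1,0],[3.6,-1.1,0,0,0,0],[0,0,0,0,0,0]]
  ]
}}

```text
clock: 19.3
eef_pos: [439.4, 243.3, 294.1]
eef_rot: [1.551, 1.57, -0.308]
wrist_force: [1.0, 0.7, -3.0]
finger_gap: 39.7
```

{"api": "jog_arm", "payload": {
  "moves": [
    [[3,-0.9,0,0,0,0],[2,-0.6,0,0,0,0],[0,0,0,0,0,0]]
  ]
}}

```text
clock: 19.6
eef_pos: [444.9, 241.6, 294.0]
eef_rot: [1.273, 1.57, -0.585]
wrist_force: [0.3, -0.2, -2.2]
finger_gap: 39.9
```

```bash
python3 st.py -16.5
```

```text
t 19.6 pos [444.9 241.6 294. ] yaw -16.5 xdir [ 0. -0. -1.] zz -0.000 F [ 0.3 -0.2 -2.2] gap 39.9 q [ 0.43  0.16  1.54 -0.    1.45  2.28]
turn [ 0.02  0.02 -0.01]
out 82.4 lat 0.1 dz 8.0  Fx_s 0.4 Fy_s -0.1 Fz -2.2
```

{"api": "jog_arm", "payload": {
  "moves": [
    [[3.5,-1,-2,0,0,0],[0,0,-3,0,0,0],[0,0,-2,0,0,0],[0,0,0,0,0,0]]
  ]
}}

```text
clock: 20.0
eef_pos: [448.7, 240.4, 286.5]
eef_rot: [1.334, 1.57, -0.524]
wrist_force: [-0.4, -2.0, -0.5]
finger_gap: 39.4
```

{"api": "jog_arm", "payload": {
  "moves": [
    [[0,0,-0.7,0,0,0],[0,0,0,0,0,0]]
  ]
}}

```text
clock: 20.2
eef_pos: [448.8, 240.4, 286.4]
eef_rot: [1.737, 1.569, -0.122]
wrist_force: [-1.2, -0.9, -1.0]
finger_gap: 39.4
```

{"api": "jog_arm", "payload": {
  "moves": [
    [[0,0,-0.7,0,0,0],[0,0,0,0,0,0]]
  ]
}}

```text
clock: 20.4
eef_pos: [448.8, 240.4, 286.3]
eef_rot: [1.907, 1.568, 0.048]
wrist_force: [-1.1, -1.4, -0.0]
finger_gap: 39.6
```

```bash
python3 st.py -16.5
```

```text
t 20.4 pos [448.8 240.4 286.3] yaw -16.5 xdir [ 0.003  0.    -1.   ] zz 0.001 F [-1.1 -1.4 -0. ] gap 39.6 q [ 0.42  0.16  1.54 -0.    1.43  2.28]
turn [-0.01  0.15 -0.01]
out 78.3 lat 0.1 dz 0.3  Fx_s -0.6 Fy_s -1.6 Fz -0.0
```

{"api": "jog_arm", "payload": {
  "moves": [
    [[3.8,-1.1,-0.6,0,0.1,0],[3.8,-1.1,-0.7,0,0,0],[3.8,-1.1,-0.7,0,0,0],[3.8,-1.1,-0.7,0,0,0],[0,0,0,0,0,0]]
  ]
}}

```text
clock: 20.9
eef_pos: [465.2, 235.6, 283.1]
eef_rot: [-0.935, 1.571, -2.793]
wrist_force: [1.9, -2.3, -1.0]
finger_gap: 39.5
```

```bash
python3 st.py -16.5
```

```text
t 20.9 pos [465.2 235.6 283.1] yaw -16.5 xdir [-0. -0. -1.] zz -0.000 F [ 1.9 -2.3 -1. ] gap 39.5 q [0.4  0.2  1.51 0.   1.43 2.26]
turn [ 0.   -0.01 -0.02]
out 61.2 lat 0.1 dz -2.9  Fx_s 2.5 Fy_s -1.6 Fz -1.0
```

{"api": "jog_arm", "payload": {
  "moves": [
    [[3.8,-1.2,-0.8,0,0,0],[3.8,-1.2,-0.8,0,0,0],[3.8,-1.2,-0.7,0,0,0],[2.9,-0.9,-0.5,0,0,0],[0,0,0,0,0,0]]
  ]
}}

```text
clock: 21.4
eef_pos: [480.9, 231.1, 280.3]
eef_rot: [-2.988, 1.57, 1.437]
wrist_force: [1.8, -0.6, 1.2]
finger_gap: 39.7
```

```bash
python3 st.py -16.5
```

```text
t 21.4 pos [480.9 231.1 280.3] yaw -16.5 xdir [ 0.     0.001 -1.   ] zz 0.001 F [ 1.8 -0.6  1.2] gap 39.7 q [0.38 0.23 1.49 0.   1.43 2.24]
turn [-0.05  0.01 -0.03]
out 44.9 lat 0.2 dz -5.7  Fx_s 1.9 Fy_s -0.1 Fz 1.2
```

{"api": "jog_arm", "payload": {
  "moves": [
    [[1.9,-0.57,-0.3,0,0,0],[1.9,-0.57,-0.3,0,0,0],[1.0,-0.3,-0.2,0,0,0]]
  ]
}}

```text
clock: 21.7
eef_pos: [485.7, 229.7, 279.4]
eef_rot: [-2.316, 1.57, 2.109]
wrist_force: [-3.2, 0.2, 2.4]
finger_gap: 39.8
```

{"api": "jog_arm", "payload": {
  "moves": [
    [[1.0,-0.3,-0.15,0,0,0],[1.0,-0.3,-0.15,0,0,0]]
  ]
}}

```text
clock: 21.9
eef_pos: [487.7, 229.1, 279.0]
eef_rot: [-2.122, 1.569, 2.303]
wrist_force: [-3.1, 0.0, 1.5]
finger_gap: 39.6
```

{"api": "jog_arm", "payload": {
  "moves": [
    [[1.0,-0.3,-0.15,0,0,0]]
  ]
}}

```text
clock: 22.0
eef_pos: [488.8, 228.8, 278.8]
eef_rot: [-2.092, 1.569, 2.333]
wrist_force: [-2.8, 0.3, 1.6]
finger_gap: 39.7
```

{"api": "jog_arm", "payload": {
  "moves": [
    [[1.0,-0.3,-0.15,0,0,0]]
  ]
}}

```text
clock: 22.1
eef_pos: [489.8, 228.5, 278.7]
eef_rot: [-2.108, 1.569, 2.317]
wrist_force: [-2.7, 0.9, 1.1]
finger_gap: 39.8
```

{"api": "jog_arm", "payload": {
  "moves": [
    [[1.0,-0.3,-0.15,0,0,0]]
  ]
}}

```text
clock: 22.2
eef_pos: [490.9, 228.2, 278.5]
eef_rot: [-2.046, 1.569, 2.379]
wrist_force: [-3.2, 0.3, 1.4]
finger_gap: 39.6
```

{"api": "jog_arm", "payload": {
  "moves": [
    [[1.0,-0.3,-0.15,0,0,0]]
  ]
}}

```text
clock: 22.3
eef_pos: [491.9, 227.9, 278.3]
eef_rot: [-1.967, 1.569, 2.458]
wrist_force: [-6.0, 0.4, 2.4]
finger_gap: 39.7
```

{"api": "jog_arm", "payload": {
  "moves": [
    [[1.0,-0.3,-0.15,0,0,0]]
  ]
}}

```text
clock: 22.4
eef_pos: [492.8, 227.6, 278.2]
eef_rot: [-1.899, 1.569, 2.527]
wrist_force: [-8.4, 1.6, 1.9]
finger_gap: 39.4
```

{"api": "jog_arm", "payload": {
  "moves": [
    [[1.0,-0.3,-0.1,0,0,0]]
  ]
}}

```text
clock: 22.5
eef_pos: [493.3, 227.5, 278.1]
eef_rot: [-1.721, 1.567, 2.705]
wrist_force: [-11.6, 0.7, 4.4]
finger_gap: 39.9
```

{"api": "jog_arm", "payload": {
  "moves": [
    [[1.0,-0.3,-0.1,0,0,0]]
  ]
}}

```text
clock: 22.6
eef_pos: [493.5, 227.5, 278.1]
eef_rot: [-1.596, 1.565, 2.83]
wrist_force: [-12.1, 1.1, 4.9]
finger_gap: 39.5
```

{"api": "jog_arm", "payload": {
  "moves": [
    [[1.2,-0.35,-0.1,0,0,0]]
  ]
}}

```text
clock: 22.7
eef_pos: [493.7, 227.4, 278.0]
eef_rot: [-1.527, 1.562, 2.9]
wrist_force: [-14.5, 1.0, 5.2]
finger_gap: 39.7
```

```bash
python3 st.py -16.5
```

```text
t 22.7 pos [493.7 227.4 278. ] yaw -16.4 xdir [-0.008  0.002 -1.   ] zz -0.000 F [-14.5   1.    5.2] gap 39.7 q [0.36 0.25 1.46 0.   1.44 2.22]
turn [-0.12 -0.47 -0.15]
out 31.6 lat 0.4 dz -8.0  Fx_s -14.2 Fy_s -3.1 Fz 5.2
```

Firm push made (about 14 N). Release and lift away.

{"api": "jog_arm", "payload": {
  "moves": [
    [[0,0,0,0,0,0],[0,0,0,0,0,0],[0,0,0,0,0,0]]
  ],
  "gripper": 0.25
}}

```text
clock: 23.0
eef_pos: [494.4, 227.2, 277.9]
eef_rot: [-1.538, 1.564, 2.889]
wrist_force: [0.3, -0.1, -0.2]
finger_gap: 58.0
```

{"api": "jog_arm", "payload": {
  "moves": [
    [[0,0,10,0,0,0],[0,0,25,0,0,0],[0,0,30,0,0,0],[0,-20,15,0,0,0],[0,-45,0,0,0,0]]
  ]
}}

```text
clock: 23.5
eef_pos: [494.2, 163.3, 362.7]
eef_rot: [-1.495, 1.565, 2.936]
wrist_force: [0.4, -1.0, 0.5]
finger_gap: 58.8
```

{"api": "jog_arm", "payload": {
  "moves": [
    [[0,-45,0,0,0,0],[0,-45,0,0,0,0],[0,-30,0,0,0,0],[0,0,0,0,0,0],[0,0,0,0,0,0]]
  ]
}}

```text
clock: 24.0
eef_pos: [493.8, 35.1, 367.7]
eef_rot: [2.301, 1.57, 0.445]
wrist_force: [0.4, 0.2, 1.1]
finger_gap: 58.9
```

```bash
python3 st.py -16.5; python3 - <<'E'
from h import *
im,d=snap('scene'); t,_=snap('top')
a=cv2.resize(im[235:435,350:520],None,fx=3,fy=3,interpolation=3)[:600]
b=cv2.resize(t[160:310,140:330],None,fx=1.5,fy=1.5,interpolation=3)
o=np.zeros((600,800,3),np.uint8); o[:a.shape[0],:a.shape[1]]=a; o[:b.shape[0],512:512+b.shape[1]]=b[:,:288]; cv2.imwrite('pics/end.png',o)
E
```

```text
t 24.0 pos [493.8  35.1 367.7] yaw -16.3 xdir [ 0.001  0.    -1.   ] zz 0.001 F [0.4 0.2 1.1] gap 58.9 q [-0.    0.11  1.43  0.    1.61  1.85]
turn [-0.02  0.05 -0.15]
out -23.1 lat -184.0 dz 81.7  Fx_s 0.3 Fy_s 0.3 Fz 1.1
```

View pics/end.png

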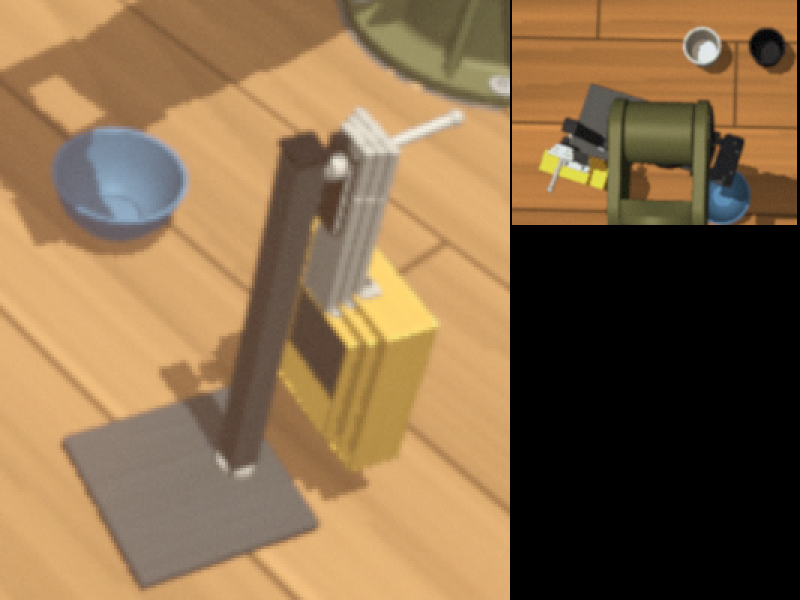

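The picture shows the three handles stacked flush at crop (360,200), pressed against the stop. The boxes are nested, and the bowl and cups have not moved.

```bash
python3 -c "
from cell import manip
print(manip.sign_off())"
```

```text
the job is handed in; nothing more can be done
None
```

The medium pan and then the large one hang over the small pan, bottoms outwards, capped one inside the other. I handed the job in at about 24 s of the 67 s allowed.

- **Hanging:** each pan went over the ball end with no contact force that I could read. I lowered it until the hook took its weight, then slid it back until I felt the stop.
- **Push:** the peak reading was about 14.6 N for the medium pan and 14.2 N for the large one. That includes roughly 3–5 N of sliding friction, so about 10 N reached the stop. I saw no reading near 20 N, but I only read the force at the end of each move call.
- **Fit:** the final hand position for the large pan was about 5.5 mm further out than for the medium pan, close to the 6 mm expected when handles touch. The last picture shows the three handles flat together at the stop.
- **Surroundings:** the bowl and both cups appear where they were, and the gripper was clear of the stand at the end.

**One slip:** my first grip on the medium pan was off-centre and shifted it about 10 mm sideways within its rack slot. I let go and gripped it again before lifting.

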